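Jack a cast knob out of its mould

TASK

The amber knob blank has cured in the white mould on the blue stand. Pump the stand's red lever handle in full strokes until the ejector has lifted the blank at least half its height out of the mould, then take the blank by its raised part and set it down gently, upright, in the middle of the tray bay with the green liner. Leave the two other blanks, the cup and the bottle where they are.

Things in the scene. Friction and masses are not known exactly. Their poses are not given: they have to be found in the camera images.
- stand: Demoulding stand, fixed to the table: two blue steel cheeks on a blue base plate (110 x 120 mm), on them a white square mould, 100 x 100 mm, whose flat rim is 106 mm above the table. In the mould's middle is a round well, 46 mm across and 28 mm deep (its floor 78 mm above the table, with a 35 mm ejector hole). Origin: middle of the base's underside, on the well's axis; z up; the lever sticks out along its -y, its T grip runs along its x.
- blank: Amber cast-resin knob blank, a plain cylinder 44 mm in diameter and 26 mm tall with a brass dot in its top, about 50 g, loose. It starts in the mould's well, its top 2 mm below the rim, where it cannot be gripped. Origin: centre of its underside; z up.
- lever_grip (a point): Middle of the lever's red T grip, a round bar 20 mm in diameter and 64 mm long lying along the stand's x. In the stand's frame it is at (0, -161, 111) mm at rest and goes down and slightly outward in an arc to (0, -176, 68) mm at the end of the stroke; it turns about a level axis along the stand's x through (0, -40, 45) mm.
- lever (a joint): Lever angle (rad): 0 at rest (up), 0.33 at the lower stop. Pressing the grip down takes about 4 to 9 N; a spring brings it back up, following the hand. Each full stroke down lifts the ejector by one 8 mm tooth (the first one by what is left to the tooth, 1 to 10 mm); a ratchet pawl slips to the next tooth only when the lever is let back up nearly all the way (below 0.05).
- ejector (a joint): Height of the ejector above its lowest position (m), starts at 0 to 0.0055, stays where it was left. At 0.006 its 28 mm round head meets the blank; from there the blank rises with it. Full strokes leave it in turn at about 0.006 (skipped when it starts above 0.0045), 0.014, 0.022 and 0.030, which is the top: there the teeth end and more strokes do nothing. At 0.022 the blank's top stands 14 mm above the rim, at 0.030 22 mm (4 mm of it still in the well).
- ejector_top (a point): Centre of the ejector head's top face.
- tray: Shallow wooden tray, fixed, 276 x 108 mm, with three bays in a row along its x (centres at x = -90, 0, +90 mm), each 84 x 96 mm inside. Bay floors are 8 mm above the table, the strips between and around them rise 6 mm above the floors and are 6 mm thick. Origin: middle of its underside.
- liner: Thin green liner, 78 x 90 mm, flat on the floor of the one empty bay (which one varies). Origin: its centre, on the bay floor, 8 mm above the table; its x lies along the tray's x.
- teal_blank: Finished teal blank, same shape and size as the amber one, standing in another bay of the tray; leave it. Origin: centre of its underside.
- grey_blank: Finished dark grey blank, same shape and size, standing in the remaining bay; leave it. Origin: centre of its underside.
- cup: White mixing cup, 72 mm wide, 75 mm tall, beyond the stand; leave it. Origin: centre of its underside.
- bottle: White bottle with a red cap, 52 mm wide, 130 mm tall, beyond the stand, to the right; leave it. Origin: centre of its underside.

How it is judged:
By the outcome, as a careful person would: the job done as asked, in the order asked, and still so for the second after the job is handed in, with the robot touching nothing.
It also fails if it takes over 61 s, if anything falls off the work surface, if the arm or the gripper's body presses on something with over 40 N, if the wrist force passes 120 N, or if a joint passes its speed limit or range.

ROBOT

A 6-joint arm with a two-finger parallel gripper is mounted at the origin on the work surface. World frame = base frame: x ahead of the robot, y to its left, z up, the work surface at z = 0. Lengths are in m, angles in rad, forces in N, time in s.
With the tool pointing down it reaches from about 0.35 to 0.975 m from the base axis. Payload 7.1 kg.
Tool frame: the origin (TCP) lies at the very end of the fingers, on their centre line; the grasp point (between the pads) lies 19 mm behind it; z points along the fingers, x is the direction in which the jaws open and shut, and the axes are right-handed (so a half turn about z gives the same grasp; the last joint's range is limited). The gripper opens to 88 mm and grips with 3 to 60 N. Pads are 20 mm wide; open, the fingers measure 115 mm over their backs; the gripper's body (75 mm by 178 mm) begins 61 mm behind the grasp point.
Start: joints at [-1.287, 0.423, 1.63, -0, 1.089, -0.019], TCP at [0.186, -0.597, 0.223] pointing down, gripper open.
Joint ranges: [-3, 3], [-0.9, 2.11], [0.09, 2.58], [-1.31, 4.45], [0.11, 2.69], [-2.54, 2.54]. Speed limits (rad/s): [2.39, 2.39, 3.01, 3.14, 3.14, 3.14].

INTERFACE

Orientations are given as a unit quaternion [w, x, y, z].
In Python, from plant import manip, vision gives the robot as it stands.
- The arm moves only by the shell command python3 -m creep 'ROWS' [FORCE]. ROWS is JSON, a list that holds one entry, the list of rows, each a list of 7 numbers: the shift along the tool's x, y, z in cm, then the turn, a rotation vector about the tool's x, y, z in degrees, then the gripper's target within -1 to 1 (shut at 1, half-way at 0, fully open at -1). In form: [[[tx, ty, tz, ax, ay, az, claw], ...]]. A call has exactly 5 rows; each row is the pose to reach, as a shift and turn from the pose commanded when the call began, along the tool's axes at that moment; what a row does not reach only later rows make up. A row lasts 1/12 s, in which the tool goes at most 41.7 mm and 7.16 degrees, less where a joint would pass 70% of its speed; a pose out of reach is approached as far as the arm can. A call with a gripper value outside its range is refused whole. The fingers move at their own pace and stop on an object; FORCE is the grip in N (left out, the last holds). Time passes only in rows, so rows that repeat a pose let the fingers close, or fill a call up. It gives the time, the measured TCP pose, the force and the opening at its end, in the units of the state.
- manip.get_obs(): the state, without advancing time (a new reading comes with each control period).
- vision.snapshot(name): name is "side" or "top"; returns (picture, depth): 420x560x3 uint8, red, green, blue; 420x560 float32, m along the optical axis (not along the pixel's ray), 0 where there is no reading.
- vision.calibration(name): a dict with "camera_matrix" (3x3 intrinsics, pixels), "k1" (the pictures are not rectified: a ray, as slopes to the right and down, at radius r is drawn at 1 + k1 r^2 times it, then the intrinsics apply), "R" (3x3) and "t" (3): a world point X has camera coordinates R X + t. Camera axes: x right, y down, z forward; pixel columns grow to the right and rows downward; lengths in m; the calibration is good to about 2 mm. A picture is of the moment at which its call begins. calibration takes no time and is no camera call.
- manip.sign_off(): hands the job in, once; it reports no verdict.
The state is a dict: "time_s": time; "qpos": joint angles; "qvel": joint speeds; "tau": joint torques, N m; "eef_pos": TCP position; "eef_rot": TCP orientation; "wrist_force": force on the tool from outside, world axes, zero at the start; "moment": the same for the moment, N m; "grip_width": opening from 0.0 (shut) to 1.0 (fully open).
Only numpy, scipy, OpenCV 4.12 (cv2) and the standard library are available. Lean on these libraries where they do the work, as an engineer would, in place of code of your own. Each camera call takes 0.05 s, during which the arm holds its last target.

## Working session

There is one attempt and no reset: what is moved stays moved. The work goes in short steps, Python scripts to look and compute and a shell command to move; the robot and the scene stay as the last step left them, time stands still between calls to the robot, and variables do not carry over. Pictures are saved under pics/ and viewed, and the job is handed in when it is done.

```bash
ls; mkdir -p pics
python3 - <<'E'
from plant import manip, vision
import cv2,numpy as np
print(manip.get_obs())
for n in ("side","top"):
    p,d=vision.snapshot(n); cv2.imwrite(f"pics/{n}0.png",p[:,:,::-1]); np.savez(f"pics/{n}0.npz",p=p,d=d)
    print(vision.calibration(n))
E
```

```text
pics
{'time_s': 0.0, 'qpos': array([-1.28699614e+00,  4.23814261e-01,  1.63066685e+00, -3.04391509e-05,
        1.08859301e+00, -1.90092223e-02]), 'qvel': array([-0.0014584 , -0.00041163, -0.00067262, -0.00162425, -0.00069791,
       -0.00039885]), 'tau': array([ 6.25646207e-04, -5.44625151e+01, -2.73663443e+01,  6.43503922e-02,
        2.29209708e-02, -1.01604512e-04]), 'eef_pos': array([ 0.18623636, -0.59604093,  0.22192738]), 'eef_rot': array([-4.39346821e-04,  8.05672311e-01, -5.92361020e-01, -5.96529538e-04]), 'wrist_force': array([0.62323243, 0.95558823, 0.0383607 ]), 'moment': array([ 0.02509296, -0.01641513,  0.03294588]), 'grip_width': 1.0009165317986677}
{'camera_matrix': array([[420.72458855,   0.        , 277.49972784],
       [  0.        , 420.72458855, 204.33576585],
       [  0.        ,   0.        ,   1.        ]]), 'k1': -0.08255814940460604, 'R': array([[-0.77616371, -0.63017452,  0.02121228],
       [-0.41306724,  0.48276694, -0.7722121 ],
       [ 0.4763878 , -0.60812511, -0.63501064]]), 't': array([0.472836  , 0.32749477, 0.73680472])}
{'camera_matrix': array([[379.25131012,   0.        , 278.27940447],
       [  0.        , 379.25131012, 206.1950434 ],
       [  0.        ,   0.        ,   1.        ]]), 'k1': -0.0633783017752388, 'R': array([[ 0.00472239, -0.9999882 , -0.00113656],
       [-0.99148299, -0.00453429, -0.1301573 ],
       [ 0.13015061,  0.00174153, -0.99149271]]), 't': array([0.01441648, 0.62604053, 0.84290805])}
```

View pics/side0.png

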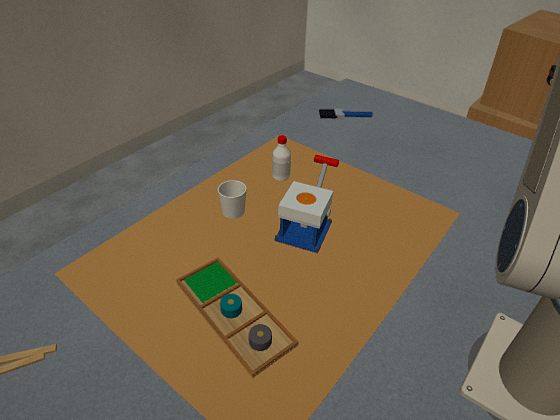

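View pics/top0.png

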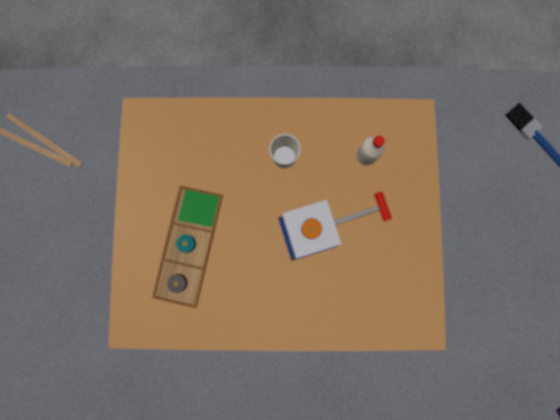

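The side view shows the mould with amber at about (306,198), the red grip at (326,160) and the green liner at (210,281). In the top view they are at (312,229), (383,206) and (199,208). Next I'll measure all of them.

```bash
cat > h.py <<'E'
import numpy as np,cv2
from plant import vision
from scipy.spatial.transform import Rotation as Ro
def ray(n,uv):
    c=vision.calibration(n);K=c["camera_matrix"]
    D=np.array([c["k1"],0,0,0])
    q=cv2.undistortPoints(np.array(uv,float).reshape(-1,1,2),K,D).reshape(-1,2)
    R,t=np.array(c["R"]),np.array(c["t"])
    d=np.c_[q,np.ones(len(q))]@R
    return -R.T@t,d
def plane(n,uv,z):
    o,d=ray(n,uv); return o+d*((z-o[2])/d[:,2])[:,None]
def tri(uv1,uv2,n1="side",n2="top"):
    a,d=ray(n1,uv1);b,e=ray(n2,uv2);d=d[0];e=e[0]
    s=np.linalg.lstsq(np.c_[d,-e],b-a,rcond=None)[0]
    p,q=a+s[0]*d,b+s[1]*e
    return (p+q)/2,np.linalg.norm(p-q)
def mask(p,name):
    h=cv2.cvtColor(p,cv2.COLOR_RGB2HSV)
    r={"green":((50,120,50),(70,255,255)),"amber":((5,200,120),(13,255,255)),"teal":((85,120,40),(97,255,255)),"red":((174,170,80),(180,255,255)),"red2":((0,200,80),(4,255,255)),"grey":((120,5,40),(179,70,130))}
    return cv2.inRange(h,*map(np.array,r[name]))
def comps(m,amin=25):
    n,l,s,c=cv2.connectedComponentsWithStats(m)
    return [(s[i],c[i],l==i) for i in range(1,n) if s[i][4]>=amin]
E
python3 - <<'E'
from h import *
for n in ("side","top"):
    p=np.load(f"pics/{n}0.npz")["p"]
    h=cv2.cvtColor(p,cv2.COLOR_RGB2HSV)
    for uv in ([(306,200),(326,161),(210,281),(231,310),(259,345),(150,300)] if n=="side" else [(307,229),(383,206),(199,208),(181,244),(171,283),(150,300)]): print(n,uv,h[uv[1],uv[0]])
    for k in ("green","amber","teal","red","red2"):
        m=mask(p,k)
        for s,c,l in comps(m): print(n,k,s,c.round(1))
E
```

```text
side (306, 200) [ 15 255 163]
side (326, 161) [  0 255 158]
side (210, 281) [ 69 238 105]
side (231, 310) [ 89 255  86]
side (259, 345) [167  38  47]
side (150, 300) [ 15 147 146]
side green [ 184  262   53   41 1049] [209.7 281.6]
side teal [220 294  22  24 372] [230.3 305.4]
side red2 [278 135   9   9  62] [281.5 139.2]
side red2 [314 155  25  12 151] [326.2 160.2]
top (307, 229) [ 15 206 171]
top (383, 206) [  2 209 171]
top (199, 208) [ 67 166 117]
top (181, 244) [ 88 128 100]
top (171, 283) [11 33 85]
top (150, 300) [ 16 126 166]
top green [ 179  190   40   37 1030] [198.4 207.7]
top teal [177 236  18  16 188] [185.8 243.3]
top red2 [374 137  10   9  66] [378.5 140.9]
top red2 [376 193  14  27 177] [382.5 205.8]
```

Run:
```python
from h import *
C={}
for n in ("side","top"):
    p=np.load(f"pics/{n}0.npz")["p"]; h=cv2.cvtColor(p,cv2.COLOR_RGB2HSV)
    am=cv2.inRange(h,np.array((9,185,100)),np.array((18,255,255)))
    roi=np.zeros_like(am); 
    if n=="side": roi[185:215,285:330]=255
    else: roi[210:248,290:335]=255
    am&=roi
    s,c,l=max(comps(am,20),key=lambda t:t[0][4])
    print(n,"amber",s,c.round(1)); 
    ys,xs=np.nonzero(l); hull=cv2.convexHull(np.c_[xs,ys].astype(np.float32)); M=cv2.moments(hull)
    C[n,"a"]=(M["m10"]/M["m00"],M["m01"]/M["m00"])
    print(" amber world", plane(n,[C[n,"a"]],0.104).round(4))
    wm=cv2.inRange(h,np.array((0,0,140 if n=="top" else 150)),np.array((180,70,255)))
    for s,c,l in comps(wm,150): print(" white",s,c.round(1))
    if n=="top":
        cs=comps(wm,150); s,c,l=[k for k in cs if abs(k[1][0]-312)<15 and abs(k[1][1]-229)<15][0]
        ys,xs=np.nonzero(l); W=plane(n,np.c_[xs,ys],0.106)[:,:2]
        r=cv2.minAreaRect((W*1000).astype(np.float32)); print(" mould rect",r)
    g=mask(p,"green"); s,c,l=comps(g,300)[0]
    ys,xs=np.nonzero(l); W=plane(n,np.c_[xs,ys],0.008)[:,:2]
    print(" liner rect",cv2.minAreaRect((W*1000).astype(np.float32)), W.mean(0))
    m=mask(p,"red2"); s,c,l=max(comps(m,100),key=lambda t:t[0][4])
    ys,xs=np.nonzero(l); W=plane(n,np.c_[xs,ys],0.111)[:,:2]
    C[n,"r"]=c; print(" grip",W.mean(0),cv2.minAreaRect((W*1000).astype(np.float32)))
    if 1:
        t=mask(p,"teal"); s,c,l=comps(t,100)[0]; C[n,"t"]=c; print(" teal",plane(n,[c],.03))
print("tri amber",tri(C["side","a"],C["top","a"]),"grip",tri(C["side","r"],C["top","r"]),"teal",tri(C["side","t"],C["top","t"]))
```

```text
side amber [297 193  19  11 147] [305.9 198.2]
 amber world [[ 0.5706 -0.0535  0.104 ]]
 white [522 171  38  93 715] [541.2 226.7]
 white [279 181  54  36 970] [305.9 198.4]
 white [ 462  314   98  106 3213] [496.6 373.3]
 liner rect ((625.5670776367188, 210.98965454101562), (86.67276000976562, 78.98602294921875), 77.66282653808594) [0.62470649 0.2123573 ]
 grip [ 0.61904222 -0.2083234 ] ((620.2425537109375, -206.94784545898438), (64.60331726074219, 32.582374572753906), 18.159250259399414)
 teal [[0.53479211 0.24069287 0.03      ]]
top amber [303 220  18  18 220] [311.2 228.3]
 amber world [[ 0.57   -0.0538  0.104 ]]
 white [269 134  32  30 456] [284.9 152.2]
 white [361 137  16  19 190] [368.7 146.8]
 white [ 282  200   59   58 1945] [311.5 228.3]
 mould rect ((569.402099609375, -54.89845275878906), (105.17656707763672, 103.80487060546875), 18.040403366088867)
 liner rect ((625.5926513671875, 211.5252227783203), (83.00355529785156, 75.0283432006836), 78.088134765625) [0.62573914 0.21108563]
 grip [ 0.61870984 -0.20721259] ((618.7156982421875, -207.1461944580078), (58.35452651977539, 14.611044883728027), 16.87528419494629)
 teal [[0.53892849 0.23344371 0.03      ]]
tri amber (array([ 0.57029601, -0.05364159,  0.10403821]), np.float64(0.0006287413047756262)) grip (array([ 0.61841686, -0.20707166,  0.1118464 ]), np.float64(0.00033606740746152937)) teal (array([0.53953008, 0.23589679, 0.02096753]), np.float64(0.000780108962666957))
```

```bash
cat >> h.py <<'E'
def go(x,y,z):
    from plant import manip
    o=manip.get_obs(); q=o["eef_rot"]; R=Ro.from_quat([q[1],q[2],q[3],q[0]]).as_matrix()
    print("t",round(o["time_s"],2),"pos",o["eef_pos"].round(4),"F",o["wrist_force"].round(1),"g",round(o["grip_width"],3),
     "tilt",(R[:,2]).round(3),"xdir",np.degrees(np.arctan2(R[1,0],R[0,0])).round(1))
    print(" shift cm",(R.T@(np.array([x,y,z])-o["eef_pos"])*100).round(2))
E
python3 -c "
from h import *
go(.6185,-.2071,.15)
p=np.load('pics/top0.npz')['p']
print('bottle cap',plane('top',[(378.5,140.9)],.13),'cup',plane('top',[(284.9,149)],.07))"
```

```text
t 0.1 pos [ 0.1862 -0.5961  0.222 ] F [ 0.2 -0.4  0.7] g 0.997 tilt [-0.     0.001 -1.   ] xdir -72.7
 shift cm [-24.23 -52.86   7.23]
bottle cap [[ 0.75720495 -0.19817362  0.13      ]] cup [[0.75501335 0.00266152 0.07      ]]
```

```bash
python3 -m creep '[[[-1.6,-3.5,0,0,0,0,1],[-3.2,-7,0,0,0,0,1],[-4.8,-10.5,0,0,0,0,1],[-6.4,-14,0,0,0,0,1],[-8,-17.5,0,0,0,0,1]]]' 20
python3 -m creep '[[[-1.6,-3.5,0,0,0,0,1],[-3.2,-7,0,0,0,0,1],[-4.8,-10.5,0,0,0,0,1],[-6.4,-14,0,0,0,0,1],[-8,-17.5,0,0,0,0,1]]]'
python3 -m creep '[[[-1.6,-3.5,0,0,0,0,1],[-3.2,-7,1,0,0,0,1],[-4.8,-10.5,2,0,0,0,1],[-6.4,-14,3,0,0,0,1],[-8,-17.5,4,0,0,0,1]]]'
python3 -c "
from h import *
go(.6185,-.2071,.13)"
```

```text
time_s: 0.52
eef_pos: [0.3304, -0.4665, 0.2224]
eef_rot: [-0.0, 0.805, -0.593, -0.0]
wrist_force: [0.3, -0.4, 0.4]
grip_width: 0.658
time_s: 0.93
eef_pos: [0.4737, -0.3378, 0.2224]
eef_rot: [0.0, 0.806, -0.592, -0.0]
wrist_force: [0.5, -0.4, 0.4]
grip_width: 0.28
time_s: 1.35
eef_pos: [0.6169, -0.2093, 0.1819]
eef_rot: [0.0, 0.806, -0.592, -0.0]
wrist_force: [1.4, -0.8, -0.3]
grip_width: 0.002
t 1.35 pos [ 0.6169 -0.2093  0.1819] F [ 1.4 -0.8 -0.3] g 0.002 tilt [-0.  0. -1.] xdir -72.6
 shift cm [-0.16 -0.22  5.19]
```

```bash
python3 -m creep '[[[0,0,1.5,0,0,0,1],[0,0,3,0,0,0,1],[0,0,4.5,0,0,0,1],[0,0,5,0,0,0,1],[0,0,5,0,0,0,1]]]'
python3 - <<'E'
from h import *
import cv2
go(.6185,-.2071,.121)
for n in ("side","top"):
    p,d=vision.snapshot(n)
    c=p[100:300,200:440] if n=="side" else p[130:290,260:452]
    cv2.imwrite(f"pics/{n}1.png",cv2.resize(c,None,fx=2.5,fy=2.5)[:,:,::-1])
E
```

```text
time_s: 1.77
eef_pos: [0.6147, -0.2104, 0.1308]
eef_rot: [0.0, 0.806, -0.592, -0.002]
wrist_force: [0.9, 0.7, 0.2]
grip_width: 0.002
t 1.77 pos [ 0.6147 -0.2104  0.1308] F [0.9 0.7 0.2] g 0.002 tilt [-0.003  0.001 -1.   ] xdir -72.6
 shift cm [-0.2  -0.46  0.98]
```

View pics/side1.png

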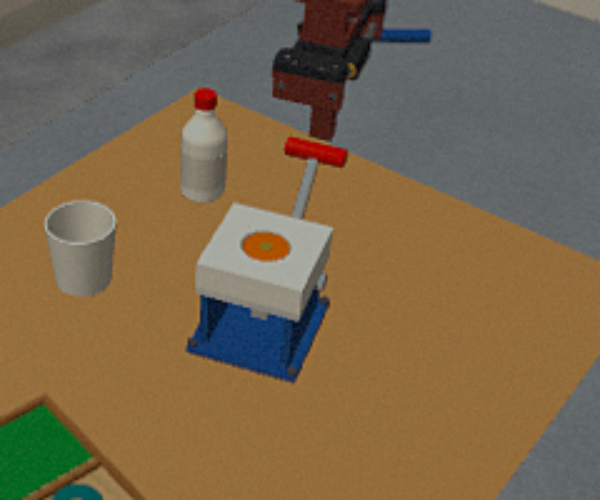

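The closed fingertips are at about (323,137) in the crop, right above the red bar. I'll start the first stroke.

```bash
python3 -m creep '[[[-0.2,-0.4,0.5,0,0,0,1],[-0.2,-0.4,1,0,0,0,1],[0.2,-0.4,1.8,0,0,0,1],[0.5,-0.4,2.5,0,0,0,1],[0.8,-0.4,3.2,0,0,0,1]]]'
python3 -m creep '[[[0.1,0,0.5,0,0,0,1],[0.2,0,1,0,0,0,1],[0.3,0,1.4,0,0,0,1],[0.4,0,1.8,0,0,0,1],[0.5,0,2,0,0,0,1]]]'
python3 -c "
from h import *
go(.623,-.2216,.077)"
```

```text
time_s: 2.28
eef_pos: [0.6235, -0.2184, 0.1009]
eef_rot: [-0.0, 0.806, -0.592, 0.002]
wrist_force: [2.3, -1.0, 3.9]
grip_width: 0.004
time_s: 2.7
eef_pos: [0.6243, -0.2231, 0.0807]
eef_rot: [0.0, 0.806, -0.592, 0.001]
wrist_force: [1.0, -1.7, 5.9]
grip_width: 0.007
t 2.7 pos [ 0.6243 -0.2231  0.0807] F [ 1.  -1.7  5.9] g 0.007 tilt [ 0.001 -0.001 -1.   ] xdir -72.7
 shift cm [-0.19  0.07  0.36]
```

```bash
python3 -m creep '[[[0,0,0.2,0,0,0,1],[0,0,0.4,0,0,0,1],[0,0,0.5,0,0,0,1],[0,0,0.5,0,0,0,1],[0,0,0.5,0,0,0,1]]]'
python3 -c "
from h import *
go(.6195,-.2101,.125)"
```

```text
time_s: 3.12
eef_pos: [0.6246, -0.2237, 0.0778]
eef_rot: [0.0, 0.806, -0.592, 0.002]
wrist_force: [-2.0, -4.9, 17.8]
grip_width: 0.004
t 3.12 pos [ 0.6246 -0.2237  0.0778] F [-2.  -4.9 17.8] g 0.004 tilt [ 0.002 -0.002 -1.   ] xdir -72.7
 shift cm [-1.44  0.07 -4.72]
```

The lower stop is reached: 17.8 N at z 0.078. I'll let the lever back up.

```bash
python3 -m creep '[[[-0.3,0,-1,0,0,0,1],[-0.6,0,-2,0,0,0,1],[-0.9,0,-3,0,0,0,1],[-1.2,0,-4,0,0,0,1],[-1.4,0,-5.2,0,0,0,1]]]'
python3 - <<'E'
from h import *
go(.6195,-.2101,.121)
p,d=vision.snapshot("side")
c=p[130:280,240:400]
cv2.imwrite("pics/side2.png",cv2.resize(c,None,fx=4,fy=4)[:,:,::-1])
E
```

```text
time_s: 3.53
eef_pos: [0.6182, -0.2076, 0.1276]
eef_rot: [0.0, 0.806, -0.592, -0.001]
wrist_force: [-0.2, -0.0, -0.2]
grip_width: 0.004
t 3.53 pos [ 0.6182 -0.2076  0.1276] F [-0.2 -0.  -0.2] g 0.004 tilt [-0.003  0.001 -1.   ] xdir -72.6
 shift cm [ 0.28 -0.05  0.66]
```

View pics/side2.png

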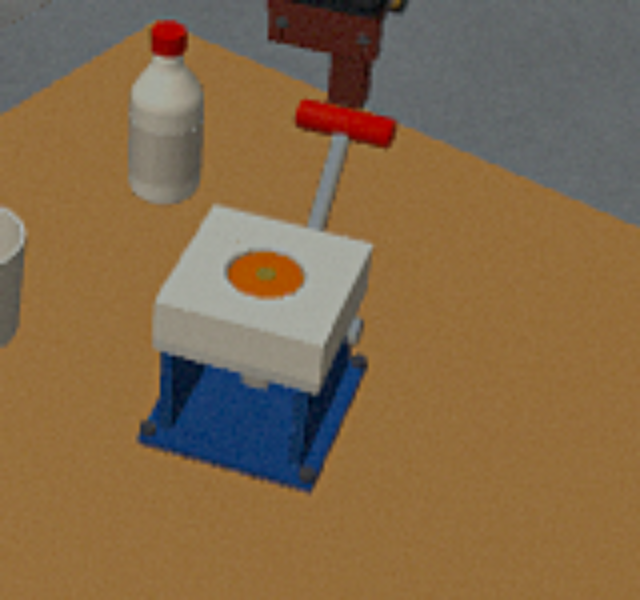

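After stroke 1 the blank at (266,274) is still flush, which means the ejector is at 0.006. The lever is back up. Stroke 2 comes next.

```bash
python3 -m creep '[[[0,0,0.8,0,0,0,1],[0.3,0,1.8,0,0,0,1],[0.6,0,2.8,0,0,0,1],[0.9,0,3.6,0,0,0,1],[1.2,0,4.3,0,0,0,1]]]'
python3 -m creep '[[[0.1,0,0.3,0,0,0,1],[0.2,0,0.6,0,0,0,1],[0.2,0,0.9,0,0,0,1],[0.2,0,0.9,0,0,0,1],[0.2,0,0.9,0,0,0,1]]]'
python3 -m creep '[[[-0.3,0,-1,0,0,0,1],[-0.6,0,-2,0,0,0,1],[-0.9,0,-3,0,0,0,1],[-1.2,0,-4,0,0,0,1],[-1.4,0,-5.2,0,0,0,1]]]'
python3 - <<'E'
from h import *
go(.6185,-.2071,.121)
p,d=vision.snapshot("side")
c=p[130:280,240:400]
cv2.imwrite("pics/side3.png",cv2.resize(c,None,fx=4,fy=4)[:,:,::-1])
E
```

```text
time_s: 4.0
eef_pos: [0.625, -0.2224, 0.0847]
eef_rot: [-0.0, 0.806, -0.592, 0.003]
wrist_force: [3.2, -2.9, 6.1]
grip_width: 0.006
time_s: 4.42
eef_pos: [0.6254, -0.2239, 0.0776]
eef_rot: [-0.0, 0.806, -0.592, 0.002]
wrist_force: [-2.5, -3.6, 20.1]
grip_width: 0.003
time_s: 4.83
eef_pos: [0.6182, -0.2077, 0.1272]
eef_rot: [0.0, 0.806, -0.592, -0.002]
wrist_force: [-1.1, -0.7, 0.6]
grip_width: 0.002
t 4.83 pos [ 0.6182 -0.2077  0.1272] F [-1.1 -0.7  0.6] g 0.002 tilt [-0.003  0.001 -1.   ] xdir -72.6
 shift cm [-0.05 -0.05  0.62]
```

View pics/side3.png

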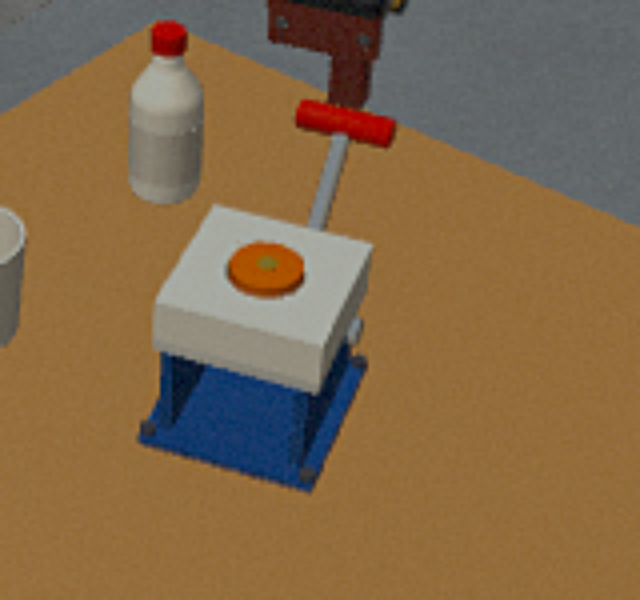

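Stroke 2 lifted the blank about 6 mm above the rim; its top is at (267,262). I'll do two more strokes.

```bash
python3 -m creep '[[[0,0,0.8,0,0,0,1],[0.3,0,1.8,0,0,0,1],[0.6,0,2.8,0,0,0,1],[0.9,0,3.6,0,0,0,1],[1.2,0,4.3,0,0,0,1]]]'
python3 -m creep '[[[0.1,0,0.3,0,0,0,1],[0.2,0,0.6,0,0,0,1],[0.2,0,0.9,0,0,0,1],[0.2,0,0.9,0,0,0,1],[0.2,0,0.9,0,0,0,1]]]'
python3 -m creep '[[[-0.3,0,-1,0,0,0,1],[-0.6,0,-2,0,0,0,1],[-0.9,0,-3,0,0,0,1],[-1.2,0,-4,0,0,0,1],[-1.4,0,-5.2,0,0,0,1]]]'
python3 - <<'E'
from h import *
go(.6185,-.2071,.121)
p,d=vision.snapshot("side")
c=p[130:280,240:400]
cv2.imwrite("pics/side4.png",cv2.resize(c,None,fx=4,fy=4)[:,:,::-1])
E
```

```text
time_s: 5.3
eef_pos: [0.625, -0.2225, 0.0846]
eef_rot: [-0.0, 0.806, -0.592, 0.003]
wrist_force: [3.1, -2.8, 6.5]
grip_width: 0.002
time_s: 5.72
eef_pos: [0.6253, -0.2239, 0.0776]
eef_rot: [-0.0, 0.806, -0.592, 0.002]
wrist_force: [-2.2, -3.2, 21.2]
grip_width: 0.011
time_s: 6.13
eef_pos: [0.6181, -0.2077, 0.1272]
eef_rot: [0.0, 0.806, -0.592, -0.002]
wrist_force: [-0.2, -1.7, -0.1]
grip_width: 0.005
t 6.13 pos [ 0.6181 -0.2077  0.1272] F [-0.2 -1.7 -0.1] g 0.005 tilt [-0.003  0.001 -1.   ] xdir -72.6
 shift cm [-0.05 -0.05  0.62]
```

View pics/side4.png

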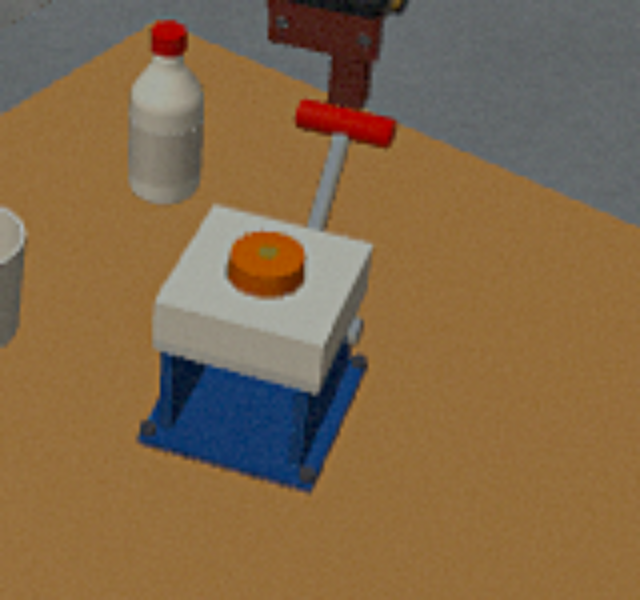

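Now about 14 mm shows, with the top at (267,251). One more stroke will give a better grip.

```bash
python3 -m creep '[[[0,0,0.8,0,0,0,1],[0.3,0,1.8,0,0,0,1],[0.6,0,2.8,0,0,0,1],[0.9,0,3.6,0,0,0,1],[1.2,0,4.3,0,0,0,1]]]'
python3 -m creep '[[[0.1,0,0.3,0,0,0,1],[0.2,0,0.6,0,0,0,1],[0.2,0,0.9,0,0,0,1],[0.2,0,0.9,0,0,0,1],[0.2,0,0.9,0,0,0,1]]]'
python3 -m creep '[[[-0.3,0,-1,0,0,0,1],[-0.6,0,-2,0,0,0,1],[-0.9,0,-3,0,0,0,1],[-1.2,0,-4,0,0,0,1],[-1.4,0,-5.2,0,0,0,1]]]'
python3 -m creep '[[[0,0,-2,0,0,0,0.5],[0,0,-4,0,0,0,0],[0,0,-6,0,0,0,-0.5],[0,0,-6,0,0,0,-1],[0,0,-6,0,0,0,-1]]]'
python3 - <<'E'
from h import *
go(.570,-.0537,.19)
C={}
for n in ("side","top"):
    p,d=vision.snapshot(n); np.savez(f"pics/{n}5.npz",p=p,d=d)
    c=p[130:280,240:400] if n=="side" else p[140:290,240:400]
    cv2.imwrite(f"pics/{n}5.png",cv2.resize(c,None,fx=3,fy=3)[:,:,::-1])
E
python3 -c "
import cv2,numpy as np
cv2.imwrite('pics/b5.png',np.hstack([cv2.imread('pics/side5.png'),cv2.imread('pics/top5.png')])[:, :960][:, ::1]) if 0 else cv2.imwrite('pics/b5.png',cv2.resize(np.hstack([cv2.imread('pics/side5.png'),cv2.imread('pics/top5.png')]),(800,375)))"
```

```text
time_s: 6.6
eef_pos: [0.625, -0.2225, 0.0847]
eef_rot: [-0.0, 0.806, -0.592, 0.003]
wrist_force: [3.3, -3.5, 7.5]
grip_width: 0.007
time_s: 7.02
eef_pos: [0.6253, -0.2239, 0.0776]
eef_rot: [-0.0, 0.806, -0.592, 0.002]
wrist_force: [-2.2, -3.3, 21.4]
grip_width: 0.004
time_s: 7.43
eef_pos: [0.6181, -0.2077, 0.1272]
eef_rot: [0.0, 0.806, -0.592, -0.002]
wrist_force: [0.1, 0.0, -0.3]
grip_width: 0.006
time_s: 7.85
eef_pos: [0.6197, -0.2087, 0.1886]
eef_rot: [-0.0, 0.806, -0.592, 0.001]
wrist_force: [-0.2, 0.2, 0.4]
grip_width: 0.346
t 7.85 pos [ 0.6197 -0.2087  0.1886] F [-0.2  0.2  0.4] g 0.346 tilt [ 0.001 -0.001 -1.   ] xdir -72.6
 shift cm [-16.27   0.11  -0.15]
```

View pics/b5.png

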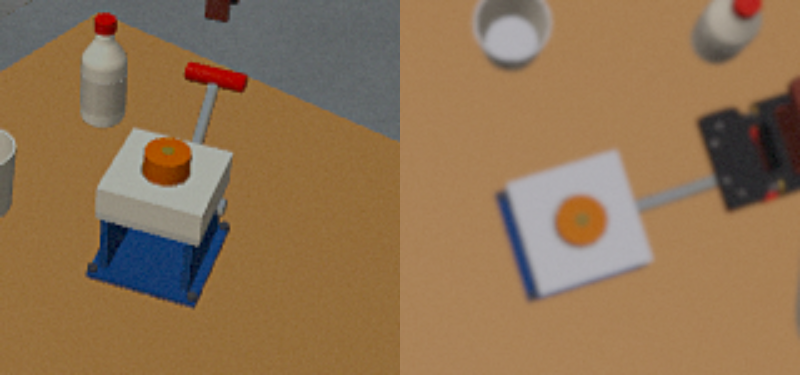

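The blank stands well out of the mould: its top is at (167,150) in the side crop and (582,220) in the top crop. I'll measure its centre.

Run:
```python
from h import *
# brass dot on top face, both views + amber top contour in top view
p=np.load("pics/top5.npz")["p"]; h=cv2.cvtColor(p,cv2.COLOR_RGB2HSV)
am=cv2.inRange(h,np.array((8,170,100)),np.array((18,255,255))); am[:210]=0;am[248:]=0;am[:,:290]=0;am[:,335:]=0
s,c,l=max(comps(am,20),key=lambda t:t[0][4])
ys,xs=np.nonzero(l);W=plane("top",np.c_[xs,ys],.128)[:,:2]
print(s,c,cv2.minEnclosingCircle((W*1000).astype(np.float32)),W.mean(0))
# dots
C={}
for n,r in (("top",(220,236,302,322)),("side",(180,198,298,316))):
    p=np.load(f"pics/{n}5.npz")["p"]; h=cv2.cvtColor(p,cv2.COLOR_RGB2HSV).astype(int)
    sub=h[r[0]:r[1],r[2]:r[3]]
    m=((sub[...,0]>=19)&(sub[...,0]<40)&(sub[...,1]>90)).astype(np.uint8)
    for s,c,l in comps(m,2): print(n,s,c+[r[2],r[0]],plane(n,[c+[r[2],r[0]]],.128))
```

```text
[303 219  19  18 250] [311.764 227.76 ] ((569.509765625, -52.90421676635742), 19.302595138549805) [ 0.56953048 -0.05284442]
top [ 9  6  4  4 11] [312.45454545 227.36363636] [[ 0.57035002 -0.05428768  0.128     ]]
side [ 7  9  5  3 13] [307.         189.84615385] [[ 0.57007099 -0.05439222  0.128     ]]
```

```bash
python3 -m creep '[[[-3.3,0.1,0,0,0,0,-1],[-6.6,0.1,0,0,0,0,-1],[-9.9,0.1,0,0,0,0,-1],[-13.2,0.1,0,0,0,0,-1],[-16.2,0.1,0,0,0,0,-1]]]'
python3 -m creep '[[[0,0,0,0,0,0,-1],[0,0,0,0,0,0,-1],[0,0,0.5,0,0,0,-1],[0,0,1,0,0,0,-1],[0,0,1,0,0,0,-1]]]'
python3 -c "
from h import *
go(.570,-.054,.1105)"
```

```text
time_s: 8.37
eef_pos: [0.5682, -0.0528, 0.1859]
eef_rot: [0.001, 0.806, -0.592, -0.002]
wrist_force: [0.4, -0.6, -0.4]
grip_width: 0.813
time_s: 8.78
eef_pos: [0.5696, -0.0554, 0.176]
eef_rot: [0.001, 0.805, -0.593, -0.001]
wrist_force: [0.2, -0.2, -0.4]
grip_width: 0.997
t 8.78 pos [ 0.5696 -0.0554  0.176 ] F [ 0.2 -0.2 -0.4] g 0.997 tilt [-0.002  0.    -1.   ] xdir -72.7
 shift cm [-0.12 -0.09  6.55]
```

```bash
python3 -m creep '[[[-0.1,-0.1,1.3,0,0,0,-1],[-0.1,-0.1,2.6,0,0,0,-1],[-0.1,-0.1,3.9,0,0,0,-1],[-0.1,-0.1,5.2,0,0,0,-1],[-0.1,-0.1,6.5,0,0,0,-1]]]'
python3 -m creep '[[[0,0,0,0,0,0,-1],[0,0,0,0,0,0,-1],[0,0,0,0,0,0,-0.5],[0,0,0,0,0,0,-0.3],[0,0,0,0,0,0,-0.2]]]' 12
python3 - <<'E'
from h import *
go(.570,-.054,.1105)
p,d=vision.snapshot("side")
c=p[130:280,240:400]
cv2.imwrite("pics/side6.png",cv2.resize(c,None,fx=4,fy=4)[:,:,::-1])
E
```

```text
time_s: 9.2
eef_pos: [0.5709, -0.0542, 0.1116]
eef_rot: [0.0, 0.805, -0.593, -0.0]
wrist_force: [-0.3, 0.2, 0.4]
grip_width: 1.0
time_s: 9.62
eef_pos: [0.5714, -0.0534, 0.1135]
eef_rot: [-0.0, 0.806, -0.592, 0.001]
wrist_force: [1.2, -0.6, 0.1]
grip_width: 0.811
t 9.62 pos [ 0.5714 -0.0534  0.1135] F [ 1.2 -0.6  0.1] g 0.811 tilt [ 0.001 -0.    -1.   ] xdir -72.7
 shift cm [0.02 0.15 0.3 ]
```

View pics/side6.png

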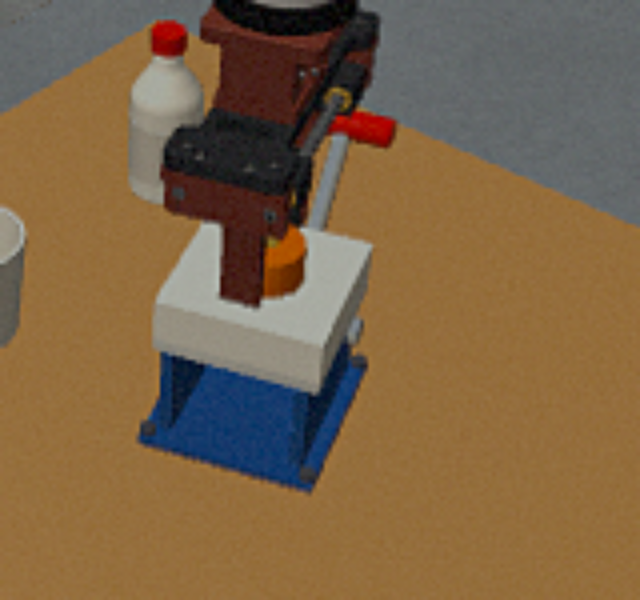

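The jaws straddle the raised blank with the tips just above the rim. I'll close.

```bash
python3 -m creep '[[[0,0.1,0.2,0,0,0,-0.1],[0,0.1,0.2,0,0,0,0],[0,0.1,0.2,0,0,0,0.1],[0,0.1,0.2,0,0,0,0.2],[0,0.1,0.2,0,0,0,0.3]]]' 12
python3 -m creep '[[[0,0,0,0,0,0,1],[0,0,0,0,0,0,1],[0,0,0,0,0,0,1],[0,0,0,0,0,0,1],[0,0,0,0,0,0,1]]]' 15
python3 -c "
from h import *
go(.6256,.2115,.17)"
```

```text
time_s: 10.08
eef_pos: [0.5699, -0.0535, 0.1107]
eef_rot: [-0.0, 0.806, -0.592, 0.0]
wrist_force: [-0.0, 0.3, 1.0]
grip_width: 0.501
time_s: 10.5
eef_pos: [0.5699, -0.0534, 0.1107]
eef_rot: [-0.0, 0.806, -0.592, -0.0]
wrist_force: [-2.0, 0.7, 1.6]
grip_width: 0.496
t 10.5 pos [ 0.5699 -0.0534  0.1107] F [-2.   0.7  1.6] g 0.496 tilt [-0.  0. -1.] xdir -72.6
 shift cm [-23.63 -13.22  -5.93]
```

Gripped, opening 0.50 (44 mm). Now I'll lift straight up, slowly at first.

```bash
python3 -m creep '[[[0,0,-0.3,0,0,0,1],[0,0,-0.8,0,0,0,1],[0,0,-1.8,0,0,0,1],[0,0,-3.2,0,0,0,1],[0,0,-5,0,0,0,1]]]'
python3 - <<'E'
from h import *
go(.6256,.2115,.16)
p,d=vision.snapshot("side")
c=p[130:280,240:400]
cv2.imwrite("pics/side7.png",cv2.resize(c,None,fx=4,fy=4)[:,:,::-1])
E
```

```text
time_s: 10.92
eef_pos: [0.5694, -0.0534, 0.1611]
eef_rot: [0.0, 0.806, -0.592, -0.001]
wrist_force: [0.0, -0.4, -1.1]
grip_width: 0.496
t 10.92 pos [ 0.5694 -0.0534  0.1611] F [ 0.  -0.4 -1.1] g 0.496 tilt [-0.001  0.    -1.   ] xdir -72.7
 shift cm [-23.61 -13.27   0.11]
```

View pics/side7.png

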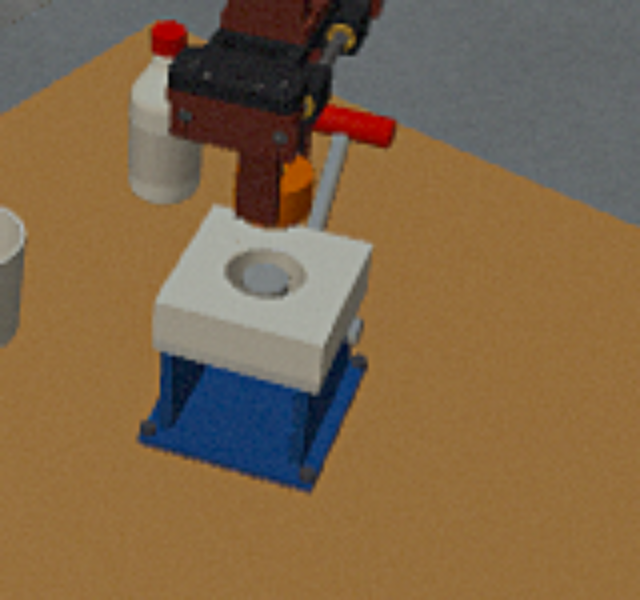

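The blank is held at crop (285,190) and the well is empty. I'll carry it to the tray.

```bash
python3 -m creep '[[[-1.5,-0.8,0,0,0,0,1],[-4,-2.2,0,0,0,0,1],[-6.5,-3.6,0,0,0,0,1],[-9.2,-5.1,0,0,0,0,1],[-11.8,-6.6,0,0,0,0,1]]]'
python3 -m creep '[[[-2.6,-1.5,0,0,0,0,1],[-5.2,-3,0,0,0,0,1],[-7.8,-4.4,0,0,0,0,1],[-10.3,-5.8,0,0,0,0,1],[-11.8,-6.6,0,0,0,0,1]]]'
python3 -m creep '[[[0,0,1,0,0,0,1],[0,0,2.5,0,0,0,1],[0,0,4,0,0,0,1],[0,0,5.5,0,0,0,1],[0,0,7,0,0,0,1]]]'
python3 -m creep '[[[0,0,0.5,0,0,0,1],[0,0,1,0,0,0,1],[0,0,1,0,0,0,1],[0,0,1,0,0,0,1],[0,0,1,0,0,0,1]]]'
python3 - <<'E'
from h import *
go(.6256,.2115,.017)
for n in ("side","top"):
    p,d=vision.snapshot(n); np.savez(f"pics/{n}8.npz",p=p,d=d)
    c=p[200:390,120:340] if n=="side" else p[150:320,120:317]
    cv2.imwrite(f"pics/{n}8.png",cv2.resize(c,(600,518))[:,:,::-1])
E
```

```text
time_s: 11.38
eef_pos: [0.598, 0.0801, 0.1612]
eef_rot: [-0.0, 0.806, -0.593, 0.0]
wrist_force: [0.1, 0.1, -1.4]
grip_width: 0.501
time_s: 11.8
eef_pos: [0.6261, 0.214, 0.1611]
eef_rot: [-0.001, 0.806, -0.592, 0.0]
wrist_force: [0.5, -0.3, -0.5]
grip_width: 0.495
time_s: 12.22
eef_pos: [0.625, 0.2097, 0.0895]
eef_rot: [0.0, 0.806, -0.593, -0.0]
wrist_force: [0.1, -0.1, -0.4]
grip_width: 0.496
time_s: 12.63
eef_pos: [0.6261, 0.2111, 0.0816]
eef_rot: [-0.001, 0.806, -0.592, 0.0]
wrist_force: [-0.1, 0.1, -1.1]
grip_width: 0.496
t 12.63 pos [0.6261 0.2111 0.0816] F [-0.1  0.1 -1.1] g 0.496 tilt [ 0.001  0.    -1.   ] xdir -72.7
 shift cm [-0.05  0.05  6.46]
```

View pics/side8.png

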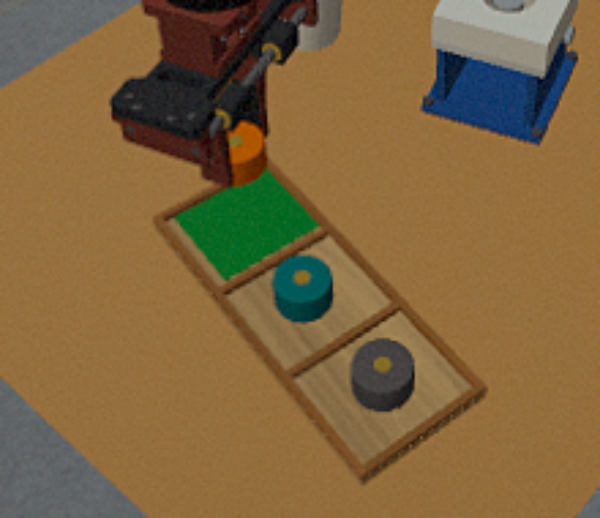

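View pics/top8.png

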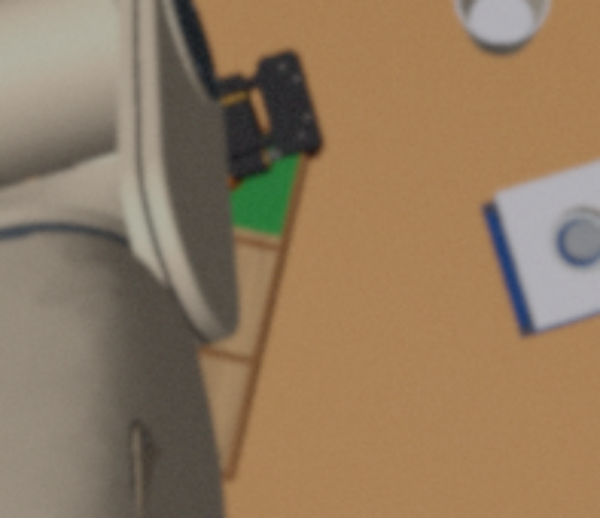

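The blank at side crop (245,150) hangs over the green bay, upright. I'll lower it, slowly at the end.

```bash
python3 -m creep '[[[0,0,1.2,0,0,0,1],[0,0,2.6,0,0,0,1],[0,0,4,0,0,0,1],[0,0,5,0,0,0,1],[0,0,5.5,0,0,0,1]]]'
python3 -m creep '[[[0,0,0,0,0,0,1],[0,0,0.1,0,0,0,1],[0,0,0.2,0,0,0,1],[0,0,0.3,0,0,0,1],[0,0,0.4,0,0,0,1]]]'
python3 -m creep '[[[0,0,0,0,0,0,1],[0,0,0,0,0,0,1],[0,0,0,0,0,0,1],[0,0,0,0,0,0,1],[0,0,0,0,0,0,1]]]'
python3 -c "
from h import *
go(.6256,.2115,.0167)"
```

```text
time_s: 13.15
eef_pos: [0.6239, 0.2106, 0.0227]
eef_rot: [0.002, 0.806, -0.592, -0.001]
wrist_force: [-0.3, 0.1, -1.5]
grip_width: 0.497
time_s: 13.57
eef_pos: [0.626, 0.2113, 0.0222]
eef_rot: [-0.0, 0.806, -0.592, 0.0]
wrist_force: [-0.1, -0.3, -0.3]
grip_width: 0.497
time_s: 13.98
eef_pos: [0.6256, 0.2112, 0.0218]
eef_rot: [-0.0, 0.806, -0.592, 0.0]
wrist_force: [0.3, -0.6, -0.8]
grip_width: 0.494
t 13.98 pos [0.6256 0.2112 0.0218] F [ 0.3 -0.6 -0.8] g 0.494 tilt [ 0.  0. -1.] xdir -72.7
 shift cm [-0.03 -0.01  0.51]
```

```bash
python3 -m creep '[[[0,0,0.1,0,0,0,1],[0,0,0.2,0,0,0,1],[0,0,0.3,0,0,0,1],[0,0,0.4,0,0,0,1],[0,0,0.4,0,0,0,1]]]'
python3 -m creep '[[[0,0,0.05,0,0,0,1],[0,0,0.1,0,0,0,1],[0,0,0.1,0,0,0,1],[0,0,0.1,0,0,0,1],[0,0,0.1,0,0,0,1]]]'
```

```text
time_s: 14.4
eef_pos: [0.6253, 0.2111, 0.0173]
eef_rot: [0.0, 0.806, -0.592, -0.0]
wrist_force: [-0.4, 0.8, -1.1]
grip_width: 0.496
time_s: 14.82
eef_pos: [0.6256, 0.2112, 0.0169]
eef_rot: [-0.0, 0.806, -0.592, 0.0]
wrist_force: [-1.0, 0.4, 2.4]
grip_width: 0.497
```

Contact shows as Fz going from −1 to +2.4 N at z 0.0169, as predicted. I'll release and back off.

```bash
python3 -m creep '[[[0,0,0,0,0,0,0],[0,0,0,0,0,0,-0.1],[0,0,0,0,0,0,-0.2],[0,0,0,0,0,0,-0.3],[0,0,0,0,0,0,-0.35]]]'
python3 -m creep '[[[0,0,0,0,0,0,-0.35],[0,0,0,0,0,0,-0.35],[0,0,-0.3,0,0,0,-0.35],[0,0,-1,0,0,0,-0.35],[0,0,-2,0,0,0,-0.35]]]'
python3 -m creep '[[[0,0,-2,0,0,0,-0.35],[0,0,-4,0,0,0,-0.35],[0,0,-7,0,0,0,-0.35],[0,0,-10,0,0,0,-0.35],[0,0,-13,0,0,0,-0.35]]]'
python3 -m creep '[[[3,3,0,0,0,0,-0.35],[6,6,0,0,0,0,-0.35],[9,9,0,0,0,0,-0.35],[11,11,0,0,0,0,-0.35],[13,13,0,0,0,0,-0.35]]]'
python3 - <<'E'
from h import *
go(.4,-.2,.25)
for n in ("side","top"):
    p,d=vision.snapshot(n); np.savez(f"pics/{n}9.npz",p=p,d=d)
    cv2.imwrite(f"pics/{n}9.png",p[:,:,::-1])
E
```

```text
time_s: 15.23
eef_pos: [0.6255, 0.2111, 0.0165]
eef_rot: [0.0, 0.806, -0.592, -0.0]
wrist_force: [-0.4, -0.1, 0.9]
grip_width: 0.666
time_s: 15.65
eef_pos: [0.625, 0.211, 0.0367]
eef_rot: [0.001, 0.806, -0.592, -0.0]
wrist_force: [-0.0, -0.9, 0.7]
grip_width: 0.675
time_s: 16.07
eef_pos: [0.6254, 0.2111, 0.1691]
eef_rot: [-0.0, 0.806, -0.592, 0.0]
wrist_force: [-0.3, -0.1, 0.5]
grip_width: 0.678
time_s: 16.48
eef_pos: [0.5391, 0.0467, 0.168]
eef_rot: [-0.0, 0.806, -0.593, 0.001]
wrist_force: [0.0, -0.5, 0.0]
grip_width: 0.675
t 16.48 pos [0.5391 0.0467 0.168 ] F [ 0.  -0.5  0. ] g 0.675 tilt [ 0.001 -0.    -1.   ] xdir -72.7
 shift cm [19.41 20.62 -8.22]
```

View pics/side9.png

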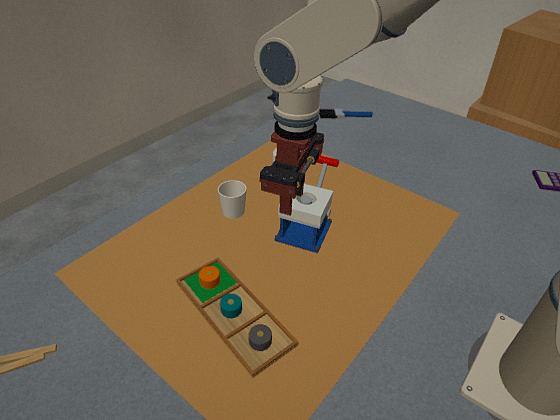

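View pics/top9.png

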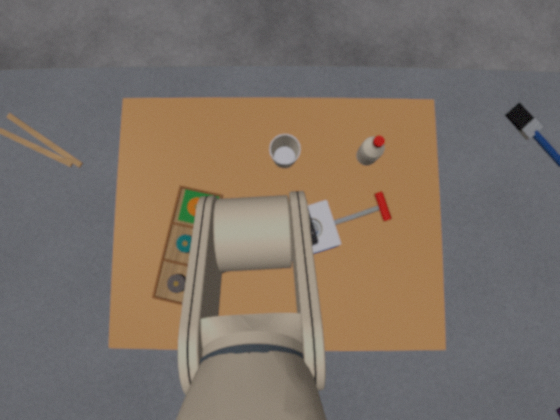

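The side view shows the blank upright in the green bay at about (209,277). Teal, grey, the cup and (in the top view) the bottle look unmoved. Next is a numeric check.

Run:
```python
from h import *
p=np.load("pics/side9.npz")["p"]; q=np.load("pics/side0.npz")["p"]
h=cv2.cvtColor(p,cv2.COLOR_RGB2HSV).astype(int)
r=(262,292,190,232); sub=h[r[0]:r[1],r[2]:r[3]]
am=((sub[...,0]>=5)&(sub[...,0]<=30)&(sub[...,1]>150)&(sub[...,2]>140)).astype(np.uint8)
s,c,l=max(comps(am,20),key=lambda t:t[0][4]); c=c+[r[2],r[0]]
print("top face",s,c,plane("side",[c],.034).round(4))
m=((sub[...,0]>=19)&(sub[...,0]<40)&(sub[...,1]>90)).astype(np.uint8)
for s,c,l in comps(m,3): print("dot",s,c+[r[2],r[0]],plane("side",[c+[r[2],r[0]]],.034).round(4))
for k in ("teal",):
    print([ [c.round(1) for s,c,l in comps(mask(x,k),100)] for x in (p,q)])
d=np.abs(p.astype(int)-q).sum(2)
for n,(a,b,e,f) in {"cup":(180,218,217,248),"teal":(293,320,218,244),"grey":(322,352,247,274)}.items(): print(n,"mean diff",d[a:b,e:f].mean().round(1))
p=np.load("pics/top9.npz")["p"].astype(int); q=np.load("pics/top0.npz")["p"]
d=np.abs(p-q).sum(2)
print("bottle",d[130:170,355:390].mean(),"cup",d[130:170,265:305].mean(),"bg",d[110:130,150:250].mean())
```

```text
top face [  9   4  20  21 247] [208.03238866 273.9757085 ] [[0.6246 0.2144 0.034 ]]
dot [28  0  8  8  8] [221.5 265.5] [[0.62   0.1789 0.034 ]]
dot [20  2  5  3  7] [211.57142857 265.28571429] [[0.6367 0.1923 0.034 ]]
dot [26  5  3  3  3] [217. 268.] [[0.6222 0.1903 0.034 ]]
dot [16  9  6  5 19] [208.57894737 272.78947368] [[0.6261 0.2113 0.034 ]]
dot [29  9  1  3  3] [219. 272.] [[0.611  0.1955 0.034 ]]
dot [ 4 10  3  2  3] [195.         272.33333333] [[0.6489 0.2291 0.034 ]]
dot [ 9 16  1  3  3] [199. 279.] [[0.6289 0.2362 0.034 ]]
dot [10 21 13  6 14] [205.57142857 286.85714286] [[0.6033 0.2418 0.034 ]]
dot [ 0 26  3  4  4] [191.  289.5] [[0.6208 0.2658 0.034 ]]
dot [33 27  4  3  4] [224.5 290. ] [[0.5681 0.2226 0.034 ]]
[[array([230.5, 305.5])], [array([230.3, 305.4])]]
cup mean diff 12.5
teal mean diff 11.2
grey mean diff 13.4
bottle 5.412857142857143 cup 4.913125 bg 5.0475
```

```bash
python3 -m creep '[[[0,1,-1,0,0,0,-0.35],[0,2,-2,0,0,0,-0.35],[0,2,-3,0,0,0,-0.35],[0,2,-3,0,0,0,-0.35],[0,2,-3,0,0,0,-0.35]]]'
python3 -c "
from plant import manip
print(manip.sign_off())"
```

```text
time_s: 17.0
eef_pos: [0.5225, 0.0429, 0.1979]
eef_rot: [-0.001, 0.806, -0.592, 0.001]
wrist_force: [-0.5, -0.5, 0.4]
grip_width: 0.678
the job is handed in; nothing more can be done
None
```

The amber blank now stands upright in the middle of the green-lined bay, and I handed the job in at about 17 s of the 61 s allowed.

- **Pumping:** I pressed the lever with closed fingertips for four full strokes, reaching at most about 21 N at the lower stop. After each of the last three I let the lever back up and saw the blank rise: about 6 mm out of the mould, then 14 mm, then 22 mm. The 14 mm after stroke three was already past half its height; the fourth gave a better grip.
- **Placing:** I gripped the raised part at 15 N, carried it over, set it down with about 2–3 N of contact force, opened the jaws part-way and backed off straight up.
- **Final checks:** The blank's brass dot measured at (0.626, 0.211) m against the liner centre at (0.626, 0.211) m. The centroid of its amber mask came out 3 mm away. I think that is because the mask includes some of the blank's side wall, so I trust the dot.
- **Other items:** Images from before and after show no change beyond noise for the cup, the bottle and the teal and grey blanks. The gripper was clear of everything at hand-in.

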